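# Put the matching bangle back in the drawer

## Task

One of the three glass bangles hanging on the hook rack is the same size as the two standing in the drawer of the wooden jewellery chest. Pull the drawer well open, lift that bangle up and off its hook, stand it on edge in the empty slot in front of the two, setting it down rather than letting it drop, and shut the drawer fully again. Leave the other bangles and the things around as they are.

Things in the scene. Friction and masses are not known exactly. Their poses are not given: they have to be found in the camera images.
- bangle_medium: Green glass bangle: flat-sided ring, 68 mm outer and 56 mm inner diameter, 10 mm wide along its bore (glass 6 mm thick radially), about 30 g. Origin at the ring's centre, x axis along the bore. It hangs upright from one of the three hooks (which one varies), the inside of its top resting on the hook wire, bore along the wire.
- bangle_small: Green glass bangle hanging on another hook, 56 mm outer and 44 mm inner diameter, 10 mm wide. Origin and axes as bangle_medium. To be left hanging.
- bangle_large: Green glass bangle hanging on another hook, 80 mm outer and 68 mm inner diameter, 10 mm wide. Origin and axes as bangle_medium. To be left hanging.
- kept_front: Green glass bangle of 68 mm outer, 56 mm inner diameter, 10 mm wide, standing on edge in the drawer, 46 mm behind the empty slot (towards the drawer's back). Origin at the ring's centre. To be left in place.
- kept_rear: Its twin, standing 23 mm behind kept_front.
- rack: Dark wooden hook rack, fixed. Origin under the base at table height, z up; the three hooks, at y = -88, 0 and +88 mm, point along its -x axis. Base 120 x 300 mm, 12 mm high; end posts at y = -140 and 140 mm; crossbar's front face at x = 38 mm, its top at z = 172 mm. The bangles hang near x = 0. Nothing stands above the hooks.
- hook (a point): Wire centre of the middle hook where its bangle hangs (rack x = 0, y = 0, z = 157 mm); axes as the rack's. All three hooks are alike: brass wire 6 mm thick, level from the crossbar (38 mm behind) to 30 mm in front of this point, then turned up 14 mm, the end 36 mm in front of this point, its top 17 mm above it. A bangle must rise at least 17 mm to pass over the end.
- chest: Brown wooden jewellery chest, fixed, 190 mm deep (x), 250 mm wide (y), 115 mm high, with one drawer in its front, the side towards -x. Origin at the centre of its underside. The drawer slides out along the chest's -x axis. The empty slot is 52 mm behind the chest's front face when the drawer is shut, and 52 mm to the +y side of the middle.
- drawer (a joint): How far the drawer is pulled out, in m: 0 shut (as it starts), 0.13 at its stop. It moves stiffly, with about 2 N of friction, and stays where it is left.
- handle (a point): Middle of the drawer's bar handle, which moves with the drawer: a level steel bar 10 mm thick and 90 mm long along the chest's y axis, 38 mm in front of the drawer's face and 27 mm below the chest's top (88 mm above the table). Axes as the chest's.
- slot (a point): Centre of the floor of the empty slot in the drawer, moving with it; axes as the chest's (x to the drawer's back, z up). The slot runs along y between round-topped wooden ribs 20 mm high, 13 mm apart; chocks 10 mm high, 24 mm to either side, cradle the bangle, whose bore is then along x and its centre 35 mm above this point. The drawer front's inner face is 40 mm in front of it, 81 mm high.
- mirror: Folded white plastic mirror, 95 x 82 x 15.5 mm, lying in the other half of the drawer, beside the slots. Origin at the centre of its underside.
- tin: Round aluminium hairpin tin with screw lid, 73 mm across, 40 mm high, on top of the chest towards the back. Origin at the centre of its underside.
- brush: Black plastic hairbrush lying on its back near the robot, about 215 mm long, 58 mm wide, 30 mm high. Origin near its middle, on the underside; handle towards its -x.
- oil: Amber bottle of hair oil, 46 mm across, 120 mm high, standing beyond the rack. Origin at the centre of its underside.
Mind the look-alikes: they are no part of the job. What is shaped like the bangle_medium but pink is not meant.

How it is judged:
By the outcome, as a careful person would: the job done as asked, in the order asked, and still so for the second after the job is handed in, with the robot touching nothing.
It also fails if it takes over 66 s, if anything falls off the work surface, if the arm or the gripper's body presses on something with over 40 N, if the wrist force passes 120 N, or if a joint passes its speed limit or range.

## Robot

A 6-joint arm with a two-finger parallel gripper is mounted at the origin on the work surface. World frame = base frame: x ahead of the robot, y to its left, z up, the work surface at z = 0. Lengths are in m, angles in rad, forces in N, time in s.
With the tool pointing down it reaches from about 0.35 to 0.775 m from the base axis. Payload 7.3 kg.
Tool frame: the origin (TCP) lies on the front face of the gripper's body, between the roots of the fingers; the fingertips stand ahead of it and the grasp point (between the pads) lies 47 mm ahead of it (finger_overhang is the z of the fingertips in the tool frame, in m); z points along the fingers, y is the line along which they close (so a half turn about z gives the same grasp; the last joint's range is limited). The gripper opens to 92 mm and grips with 3 to 60 N. Pads are 19 mm wide; open, the fingers measure 130 mm over their backs; the gripper's body (75 mm by 190 mm) begins 47 mm behind the grasp point.
Start: joints at [1.081, 0.342, 1.524, -0, 1.275, -0.146], TCP at [0.177, 0.494, 0.292] pointing down, gripper open.
Joint ranges: [-2.53, 2.53], [-0.77, 2.02], [0.04, 2.7], [-1, 4.14], [0.28, 2.66], [-3.11, 3.11]. Speed limits (rad/s): [2.57, 2.57, 3.14, 3.14, 3.14, 3.14].

## Interface

Orientations are given as [roll, pitch, yaw] about the fixed x, y, z axes, in that order (R = Rz(yaw) Ry(pitch) Rx(roll)).
In Python, from cell import * gives the robot as it stands. The module is installed in compiled form; this text tells all that it offers.
- The arm moves only by the tool arm_command, never from a script. Its argument "series" is a list of rows, each an object of numbers: "x", "y", "z": the shift along the tool's x, y, z in mm; "rx", "ry", "rz": the turn, a rotation vector about the tool's x, y, z in degrees. A call has 1 to 20 rows; each row is the pose to reach, as a shift and turn from the pose commanded when the call began, along the tool's axes at that moment; what a row does not reach only later rows make up. A row lasts 1/10 s, in which the tool goes at most 50 mm and 8.59 degrees, less where a joint would pass 70% of its speed; a pose out of reach is approached as far as the arm can. A call with a gripper value outside its range is refused whole. "hand" is the finger opening in mm, from 0 to 91.8, set as the call begins (left out, the last holds). The fingers move at their own pace and stop on an object; "squeeze" is the grip in N (left out, the last holds). Time passes only in rows, so rows that repeat a pose let the fingers close. It gives the time, the measured TCP pose, the force, the opening and the grip force at its end, in the units of the state.
- observe(): the state, without advancing time (a new reading comes with each control period).
- read_camera(name): name is "side" or "top" or "wrist"; returns a dict with "pixels" (420x560x3 uint8, blue, green, red), "K" (3x3 intrinsics, pixels), "rvec" (rotation vector, rad) and "tvec" (3), from world to camera coordinates, as OpenCV has them. Camera axes: x right, y down, z forward; pixel columns grow to the right and rows downward; lengths in m; the calibration is good to about 2 mm. A picture is of the moment at which its call begins. There is no depth.
- hand_in(): hands the job in; it is judged then, once.
Trained networks look in a picture, given as the dict that the camera call returned (one of the last four; its "shot" number tells which), for a name from the list of things; names that differ only in an ending like _2 or _b are one class to them, and where a whole thing is asked for, a point or a joint stands for the part that bears it (a point fixed in the world has none). Each returns a list of dicts, best first, with "confidence" (0 to 1); they miss things now and then, are a little off and sometimes report something else, mostly with a low value. They report only what shows in the picture. A call takes as long as a camera call. They do not tell look-alikes from the thing itself.
- boxes_of(picture, query): "point" ([x, y, z] in m, in world coordinates, good to about 4 mm: the middle of the surface that is visible of it).
- trace(picture, query): "pixels" (420x560 bool, what is visible of it).
- mark_of(picture, query): "point" ([x, y, z] in m, in world coordinates, good to about 4 mm: a listed point, or the origin of a listed thing).
The state is a dict: "time": time; "qpos": joint angles; "qvel": joint speeds; "joint_efforts": joint torques, N m; "tool_pos": TCP position; "tool_rot": TCP orientation; "contact_force": force on the tool from outside, world axes, zero at the start; "torque": the same for the moment, N m; "opening": finger opening in m; "grip_force": force on a finger pad.
Only numpy, scipy, OpenCV 4.12 (cv2) and the standard library are available. Lean on these libraries where they do the work, as an engineer would, in place of code of your own. Each camera call takes 0.05 s, during which the arm holds its last target. There are 200 camera calls.

## Working session

There is one attempt and no reset: what is moved stays moved. The work goes in short steps, Python scripts to look and compute and a tool call to move; the robot and the scene stay as the last step left them, time stands still between calls to the robot, and variables do not carry over. Pictures are saved under pics/ and viewed, at most 10 in all, crops included, and the job is handed in when it is done.

Besides the shell and the picture viewer there is one more tool, called after "Call:" by a JSON object that holds its "name" and its "arguments", one argument or row to a line. arm_command: Moves the arm, as the interface text tells. Its arguments: {"type":"object","properties":{"series":{"type":"array"},"hand":{"type":"number"},"squeeze":{"type":"number"}},"required":["series"]}

```bash
mkdir -p pics; cat > h.py <<'E'
from cell import *
import numpy as np, cv2
from scipy.spatial.transform import Rotation as R
def proj(p,P):
    r,_=cv2.projectPoints(np.array([P],float),np.array(p["rvec"],float),np.array(p["tvec"],float),np.array(p["K"],float),None); return r[0,0].round(0)
def show(q,ps):
    for p in ps:
        for f in (mark_of,boxes_of):
            for d in f(p,q)[:3]: print(q,p["shot"],f.__name__,np.round(d["point"],4),round(d["confidence"],2),proj(p,d["point"]))
def tool():
    s=observe(); return np.array(s["tool_pos"]),s["tool_rot"],R.from_euler("xyz",s["tool_rot"])
E
python3 - <<'E'
from h import *
s=observe(); print({k:np.round(v,3) for k,v in s.items()})
ps=[read_camera(n) for n in("side","top")]
for n,p in zip("st",ps): cv2.imwrite(f"pics/{n}0.png",p["pixels"])
for q in["bangle_medium","bangle_small","bangle_large","hook","handle","slot","chest","rack","kept_front"]: show(q,ps)
try: print(finger_overhang)
except Exception as e: print(e)
E
```

```text
{'time': np.float64(0.0), 'qpos': array([ 1.081,  0.343,  1.525, -0.   ,  1.275, -0.146]), 'qvel': array([ 0.001,  0.   ,  0.001, -0.001, -0.002, -0.001]), 'joint_efforts': array([ -0.   , -43.125, -24.421,   0.072,   0.056,  -0.   ]), 'tool_pos': array([0.177, 0.494, 0.292]), 'tool_rot': array([-3.14 , -0.   ,  2.798]), 'contact_force': array([-0.956, -0.623, -0.117]), 'torque': array([ 0.053, -0.047,  0.006]), 'grip_force': np.float64(0.0), 'opening': np.float64(0.092)}
bangle_medium 1 call [ 7.605e-01 -1.829e-01  3.000e-04] 0.61 [386. 299.]
bangle_medium 1 call [ 0.3816 -0.2902  0.0012] 0.56 [191. 386.]
bangle_medium 1 call [ 0.5461 -0.0768  0.131 ] 0.55 [262. 228.]
bangle_medium 1 call [ 0.5504 -0.081   0.1375] 0.87 [265. 226.]
bangle_medium 1 call [ 0.7574 -0.1882  0.0085] 0.83 [386. 298.]
bangle_medium 1 call [ 0.379  -0.2946  0.0056] 0.64 [190. 387.]
bangle_medium 2 call [ 0.3767 -0.2917  0.0012] 0.71 [406. 305.]
bangle_medium 2 call [ 0.3765 -0.0593  0.0022] 0.71 [303. 304.]
bangle_medium 2 call [ 0.7592 -0.1811  0.0071] 0.7 [355. 141.]
bangle_medium 2 call [ 0.7563 -0.1803  
[... 1574 characters left out ...]
845] 0.77 [180. 187.]
slot 2 call [0.7034 0.215  0.1134] 0.17 [177. 149.]
chest 1 call [ 0.7276  0.2318 -0.0027] 0.7 [306. 195.]
chest 1 call [0.7142 0.1353 0.1012] 0.75 [313. 178.]
chest 2 call [7.287e-01 2.314e-01 1.000e-04] 0.82 [182. 153.]
chest 2 call [0.7021 0.2144 0.1151] 0.87 [177. 149.]
rack 1 call [ 0.5637 -0.1616 -0.0012] 0.97 [283. 310.]
rack 1 call [ 0.5867 -0.205   0.0115] 0.61 [302. 319.]
rack 2 call [ 0.5605 -0.1595 -0.0031] 0.73 [346. 224.]
rack 2 call [ 0.5645 -0.1562  0.1505] 0.38 [356. 212.]
kept_front 1 call [ 0.5819 -0.2476  0.14  ] 0.69 [308. 280.]
kept_front 2 call [0.5979 0.2074 0.0901] 0.23 [181. 200.]
kept_front 2 call [0.6261 0.2119 0.0841] 0.69 [180. 187.]
0.0655
```

View pics/s0.png

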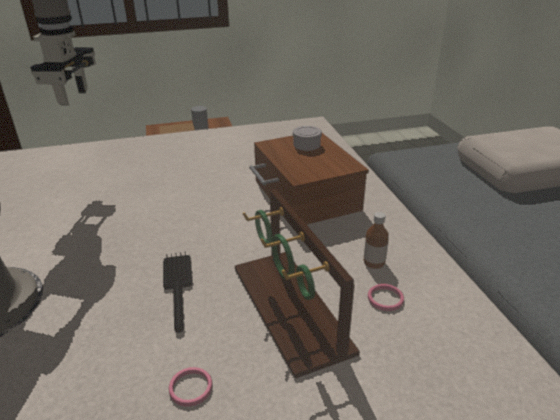

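View pics/t0.png

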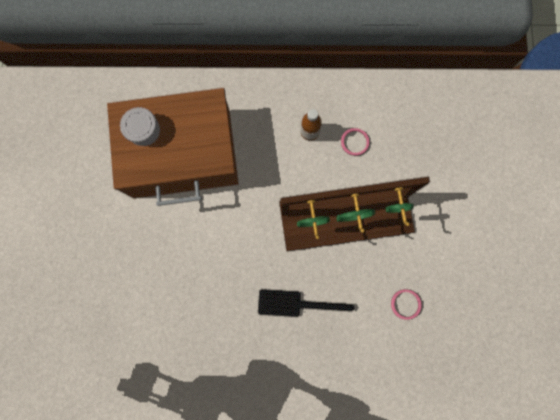

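```bash
python3 - <<'E'
from h import *
p=read_camera("side"); c=p["pixels"][190:310,230:350]; cv2.imwrite("pics/s1c.png",cv2.resize(c,None,fx=5,fy=5,interpolation=cv2.INTER_CUBIC))
t=read_camera("top")
for pp in(p,t):
  for q in["rack","chest","handle","hook","bangle_medium"]:
    for d in trace(pp,q)[:2]:
        m=d["pixels"].astype(np.uint8); ys,xs=np.nonzero(m); print(pp["shot"],q,round(d["confidence"],2),xs.min(),xs.max(),ys.min(),ys.max(),cv2.minAreaRect(np.c_[xs,ys].astype(np.float32)))
for n in(p,t):
    Rm,_=cv2.Rodrigues(np.array(n["rvec"])); print("cam",(-Rm.T@np.array(n["tvec"]).ravel()).round(3),n["K"][0][0])
E
```

```text
3 rack 0.8 235 359 190 377 ((297.9700622558594, 281.67193603515625), (185.97299194335938, 99.34515380859375), 61.587337493896484)
3 rack 0.59 255 271 211 243 ((263.0961608886719, 226.9807891845703), (33.73197555541992, 14.708710670471191), 78.69007110595703)
3 chest 0.75 250 367 134 223 ((309.0754089355469, 178.85693359375), (88.14186096191406, 116.76438903808594), 86.8201675415039)
3 handle 0.6 249 290 152 203 ((270.8161315917969, 179.92831420898438), (59.95845413208008, 20.515819549560547), 47.862403869628906)
3 handle 0.25 296 315 265 299 ((305.558837890625, 281.7353210449219), (35.65273666381836, 15.764815330505371), 75.96376037597656)
3 hook 0.58 235 359 190 377 ((297.30499267578125, 282.19976806640625), (185.4737548828125, 99.40321350097656), 60.572540283203125)
3 bangle_medium 0.95 169 212 368 406 ((190.5, 387.0), (38.0, 43.0), 90.0)
3 bangle_medium 0.6 367 403 284 310 ((385.3189697265625, 296.9224548339844), (36.50319290161133, 25.604759216308594), 23.198591232299805)
4 rack 0.7 279 429 177 251 ((357.280029296875, 213.95999145507812), (54.871482849121094, 152.1693572998047), 81.8698959350586)
4 rack 0.7 128 230 175 206 ((180.04891967773438, 191.99267578125), (22.349960327148438, 102.35491180419922), 81.46923065185547)
4 chest 0.91 107 237 89 206 ((171.72311401367188, 149.2846221923828), (109.39862823486328, 125.39911651611328), 82.87498474121094)
4 handle 0.6 125 232 176 206 ((179.32855224609375, 192.63128662109375), (22.712478637695312, 106.97361755371094), 82.303955078125)
4 hook 0.65 279 428 178 251 ((356.5140075683594, 214.3965301513672), (55.521392822265625, 151.64755249023438), 81.75367736816406)
4 bangle_medium 0.74 341 369 129 155 ((355.0, 142.0), (26.0, 28.0), 90.0)
4 bangle_medium 0.61 391 421 290 320 ((406.00006103515625, 304.5000305175781), (30.405588150024414, 28.991378784179688), 45.0)
cam [ 0.402 -0.795  0.634] 478.1292774722371
cam [ 0.436 -0.018  0.992] 428.2777107584789
```

View pics/s1c.png

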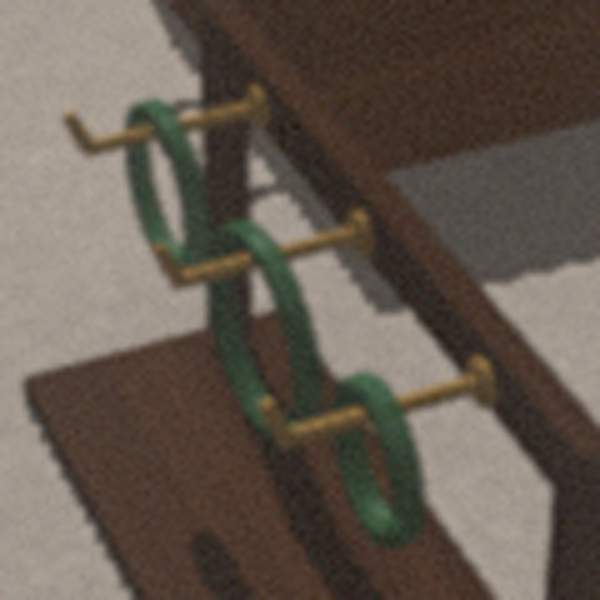

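Candidates: green rings on the hooks at side pixels (262,228), (283,252) and (307,281), plus pink rings at (190,386) and (386,297). In the crop, the middle ring is clearly the largest and the right one, at (307,281), the smallest. So the medium one is on the +y hook, at (262,228). The chest and rack are both yawed about 8–9°.

I'll move above the handle with the tool's y along the chest's x, then look with the wrist camera.

```bash
cat >> h.py <<'E'
def go(P,yaw):
    p,_,r=tool(); t=R.from_euler("xyz",[np.pi,0,yaw])
    print("shift mm",(r.inv().apply(np.array(P)-p)*1000).round(1),"rot deg",np.degrees((r.inv()*t).as_rotvec()).round(2))
E
python3 - <<'E'
from h import *
go([0.56,0.17,0.36],1.72); print(observe()["time"])
E
```

```text
shift mm [-469.9 -176.2  -67.8] rot deg [ 0.   -0.   61.75]
2.5
```

Call:
{"name": "arm_command", "arguments": {
  "series": [
    {"x": -470, "y": -176, "z": -68, "rz": 61.7},
    {"x": -470, "y": -176, "z": -68, "rz": 61.7},
    {"x": -470, "y": -176, "z": -68, "rz": 61.7},
    {"x": -470, "y": -176, "z": -68, "rz": 61.7},
    {"x": -470, "y": -176, "z": -68, "rz": 61.7},
    {"x": -470, "y": -176, "z": -68, "rz": 61.7},
    {"x": -470, "y": -176, "z": -68, "rz": 61.7},
    {"x": -470, "y": -176, "z": -68, "rz": 61.7},
    {"x": -470, "y": -176, "z": -68, "rz": 61.7},
    {"x": -470, "y": -176, "z": -68, "rz": 61.7},
    {"x": -470, "y": -176, "z": -68, "rz": 61.7},
    {"x": -470, "y": -176, "z": -68, "rz": 61.7},
    {"x": -470, "y": -176, "z": -68, "rz": 61.7},
    {"x": -470, "y": -176, "z": -68, "rz": 61.7}
  ],
  "hand": 30
}}

```text
invalid input
```

```bash
python3 - <<'E'
from h import *
p=read_camera("wrist"); cv2.imwrite("pics/w1.png",p["pixels"])
print(tool()[:2])
Rm,_=cv2.Rodrigues(np.array(p["rvec"])); print("cam",(-Rm.T@np.array(p["tvec"]).ravel()).round(3),p["K"][0][0])
for q in["handle","chest"]: show(q,[p])
E
```

```text
(array([0.17693386, 0.4942798 , 0.29223518]), array([3.14155144e+00, 7.40086666e-05, 2.79786355e+00]))
cam [0.107 0.519 0.384] 307.2067788433077
```

View pics/w1.png

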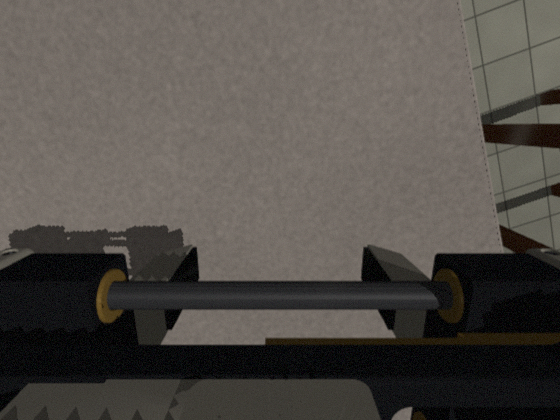

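The picture shows only bare table and the fingers at the bottom, because the move was refused. I'll retry with every key given.

Call:
{"name": "arm_command", "arguments": {
  "series": [
    {"x": -470, "y": -176, "z": -68, "rx": 0, "ry": 0, "rz": 61.7},
    {"x": -470, "y": -176, "z": -68, "rx": 0, "ry": 0, "rz": 61.7},
    {"x": -470, "y": -176, "z": -68, "rx": 0, "ry": 0, "rz": 61.7},
    {"x": -470, "y": -176, "z": -68, "rx": 0, "ry": 0, "rz": 61.7},
    {"x": -470, "y": -176, "z": -68, "rx": 0, "ry": 0, "rz": 61.7},
    {"x": -470, "y": -176, "z": -68, "rx": 0, "ry": 0, "rz": 61.7},
    {"x": -470, "y": -176, "z": -68, "rx": 0, "ry": 0, "rz": 61.7},
    {"x": -470, "y": -176, "z": -68, "rx": 0, "ry": 0, "rz": 61.7},
    {"x": -470, "y": -176, "z": -68, "rx": 0, "ry": 0, "rz": 61.7},
    {"x": -470, "y": -176, "z": -68, "rx": 0, "ry": 0, "rz": 61.7},
    {"x": -470, "y": -176, "z": -68, "rx": 0, "ry": 0, "rz": 61.7},
    {"x": -470, "y": -176, "z": -68, "rx": 0, "ry": 0, "rz": 61.7},
    {"x": -470, "y": -176, "z": -68, "rx": 0, "ry": 0, "rz": 61.7},
    {"x": -470, "y": -176, "z": -68, "rx": 0, "ry": 0, "rz": 61.7}
  ],
  "hand": 30
}}

```text
time: 4.15
tool_pos: [0.559, 0.1714, 0.3603]
tool_rot: [-3.141, -0.0, 1.723]
contact_force: [-1.7, 0.2, -1.1]
opening: 0.0301
grip_force: 0.0
```

```bash
python3 - <<'E'
from h import *
p=read_camera("wrist"); cv2.imwrite("pics/w2.png",p["pixels"])
Rm,_=cv2.Rodrigues(np.array(p["rvec"])); print("cam",(-Rm.T@np.array(p["tvec"]).ravel()).round(3),p["K"][0][0])
for q in["handle","chest"]: show(q,[p])
print(observe()["time"])
E
```

```text
cam [0.548 0.244 0.452] 307.2067788433077
handle 6 call [0.5965 0.2118 0.0863] 0.81 [317. 160.]
handle 6 call [0.6272 0.2286 0.0871] 0.7 [345. 150.]
chest 6 call [0.7284 0.2318 0.0015] 0.72 [402. 154.]
chest 6 call [0.7005 0.2333 0.1171] 0.88 [419. 158.]
4.4
```

View pics/w2.png

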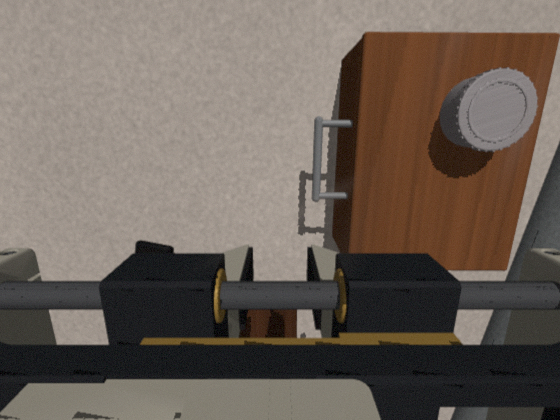

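The handle bar runs from (319,119) to (317,199). The chest's top corners are near (367,37), (350,268), (510,269) and (557,37). I'll back-project these for the yaw.

```bash
cat >> h.py <<'E'
def ray(p,uv,z):
    Rm,_=cv2.Rodrigues(np.array(p["rvec"],float)); c=-Rm.T@np.array(p["tvec"],float).ravel()
    d=Rm.T@np.linalg.inv(np.array(p["K"]))@np.array([uv[0],uv[1],1.]); return c+d*(z-c[2])/d[2]
E
python3 - <<'E'
from h import *
p=read_camera("wrist"); t=read_camera("top")
def yaw(a,b): d=b-a; return np.degrees(np.arctan2(-d[0],d[1])).round(2)
a=ray(p,(317,199),.091);b=ray(p,(319,119),.091);print("bar",a,b,(a+b)/2,np.linalg.norm(b-a),yaw(a,b))
C=[ray(p,u,.115) for u in((367,37),(350,268),(510,269),(557,37))]
print(np.round(C,4),"front yaw",yaw(C[1],C[0]),"back",yaw(C[2],C[3]),np.mean(C,0),[np.linalg.norm(C[i]-C[i-1]).round(4) for i in range(4)])
a=ray(t,(199,199),.091);b=ray(t,(158,204),.091);print("top bar",a,b,(a+b)/2,yaw(a,b),np.linalg.norm(b-a))
# triangulated handle centre from network pixels
T=[ray(t,u,.115) for u in((108,104),(222,90),(237,181),(114,188))]; print(np.round(T,4),yaw(T[1],T[0]),yaw(T[2],T[3]))
E
```

```text
bar [0.60541451 0.16624793 0.091     ] [0.59071316 0.25731528 0.091     ] [0.59806384 0.21178161 0.091     ] 0.09224635832865107 9.17
[[0.6202 0.3391 0.115 ]
 [0.6564 0.0937 0.115 ]
 [0.8467 0.1214 0.115 ]
 [0.8041 0.3671 0.115 ]] front yaw 8.4 back 9.83 [0.73185687 0.23032273 0.115     ] [np.float64(0.1861), np.float64(0.248), np.float64(0.1923), np.float64(0.2493)]
top bar [0.59954664 0.16822406 0.091     ] [0.58788505 0.25566385 0.091     ] [0.59371585 0.21194395 0.091     ] 7.6 0.0882139979553285
[[0.8023 0.3691 0.115 ]
 [0.836  0.123  0.115 ]
 [0.6343 0.085  0.115 ]
 [0.617  0.3428 0.115 ]] 7.79 3.83
```

```bash
python3 - <<'E'
from h import *
go([0.5975,0.2115,0.135],np.radians(99))
E
```

```text
shift mm [ 34.8  43.3 225.4] rot deg [ 0.01 -0.01 -0.36]
```

Call:
{"name": "arm_command", "arguments": {
  "series": [
    {"x": 35, "y": 43, "z": 30, "rx": 0, "ry": 0, "rz": -0.4},
    {"x": 35, "y": 43, "z": 70, "rx": 0, "ry": 0, "rz": -0.4},
    {"x": 35, "y": 43, "z": 110, "rx": 0, "ry": 0, "rz": -0.4},
    {"x": 35, "y": 43, "z": 140, "rx": 0, "ry": 0, "rz": -0.4},
    {"x": 35, "y": 43, "z": 165, "rx": 0, "ry": 0, "rz": -0.4},
    {"x": 35, "y": 43, "z": 185, "rx": 0, "ry": 0, "rz": -0.4},
    {"x": 35, "y": 43, "z": 200, "rx": 0, "ry": 0, "rz": -0.4},
    {"x": 35, "y": 43, "z": 212, "rx": 0, "ry": 0, "rz": -0.4},
    {"x": 35, "y": 43, "z": 220, "rx": 0, "ry": 0, "rz": -0.4},
    {"x": 35, "y": 43, "z": 225, "rx": 0, "ry": 0, "rz": -0.4},
    {"x": 35, "y": 43, "z": 225, "rx": 0, "ry": 0, "rz": -0.4},
    {"x": 35, "y": 43, "z": 225, "rx": 0, "ry": 0, "rz": -0.4}
  ]
}}

```text
time: 5.7
tool_pos: [0.5977, 0.2113, 0.1359]
tool_rot: [3.14, -0.0, 1.728]
contact_force: [0.6, -0.3, -0.6]
opening: 0.0299
grip_force: 0.0
```

Call:
{"name": "arm_command", "arguments": {
  "series": [
    {"x": 0, "y": 0, "z": 0, "rx": 0, "ry": 0, "rz": 0},
    {"x": 0, "y": 0, "z": 0, "rx": 0, "ry": 0, "rz": 0},
    {"x": 0, "y": 0, "z": 0, "rx": 0, "ry": 0, "rz": 0},
    {"x": 0, "y": 0, "z": 0, "rx": 0, "ry": 0, "rz": 0},
    {"x": 0, "y": 0, "z": 0, "rx": 0, "ry": 0, "rz": 0},
    {"x": 0, "y": 0, "z": 0, "rx": 0, "ry": 0, "rz": 0}
  ],
  "hand": 5,
  "squeeze": 25
}}

```text
time: 6.3
tool_pos: [0.5971, 0.2112, 0.1356]
tool_rot: [-3.141, -0.0, 1.728]
contact_force: [-4.2, -0.5, 4.8]
opening: 0.0088
grip_force: 25.0
```

The bar is gripped. Pulling 127 mm.

Call:
{"name": "arm_command", "arguments": {
  "series": [
    {"x": 0, "y": -3, "z": 0, "rx": 0, "ry": 0, "rz": 0},
    {"x": 0, "y": -9, "z": 0, "rx": 0, "ry": 0, "rz": 0},
    {"x": 0, "y": -18, "z": 0, "rx": 0, "ry": 0, "rz": 0},
    {"x": 0, "y": -29, "z": 0, "rx": 0, "ry": 0, "rz": 0},
    {"x": 0, "y": -41, "z": 0, "rx": 0, "ry": 0, "rz": 0},
    {"x": 0, "y": -53, "z": 0, "rx": 0, "ry": 0, "rz": 0},
    {"x": 0, "y": -65, "z": 0, "rx": 0, "ry": 0, "rz": 0},
    {"x": 0, "y": -77, "z": 0, "rx": 0, "ry": 0, "rz": 0},
    {"x": 0, "y": -89, "z": 0, "rx": 0, "ry": 0, "rz": 0},
    {"x": 0, "y": -101, "z": 0, "rx": 0, "ry": 0, "rz": 0},
    {"x": 0, "y": -111, "z": 0, "rx": 0, "ry": 0, "rz": 0},
    {"x": 0, "y": -119, "z": 0, "rx": 0, "ry": 0, "rz": 0},
    {"x": 0, "y": -125, "z": 0, "rx": 0, "ry": 0, "rz": 0},
    {"x": 0, "y": -127, "z": 0, "rx": 0, "ry": 0, "rz": 0},
    {"x": 0, "y": -127, "z": 0, "rx": 0, "ry": 0, "rz": 0},
    {"x": 0, "y": -127, "z": 0, "rx": 0, "ry": 0, "rz": 0}
  ]
}}

```text
time: 7.9
tool_pos: [0.4708, 0.1923, 0.1355]
tool_rot: [-3.141, -0.002, 1.728]
contact_force: [-1.4, 6.6, 4.9]
opening: 0.0089
grip_force: 25.0
```

Call:
{"name": "arm_command", "arguments": {
  "series": [
    {"x": 0, "y": 0, "z": 0, "rx": 0, "ry": 0, "rz": 0},
    {"x": 0, "y": 0, "z": 0, "rx": 0, "ry": 0, "rz": 0},
    {"x": 0, "y": 0, "z": 0, "rx": 0, "ry": 0, "rz": 0},
    {"x": 0, "y": 0, "z": -5, "rx": 0, "ry": 0, "rz": 0},
    {"x": 0, "y": 0, "z": -20, "rx": 0, "ry": 0, "rz": 0},
    {"x": 0, "y": 0, "z": -50, "rx": 0, "ry": 0, "rz": 0},
    {"x": 0, "y": 0, "z": -90, "rx": 0, "ry": 0, "rz": 0},
    {"x": 0, "y": 0, "z": -130, "rx": 0, "ry": 0, "rz": 0},
    {"x": -60, "y": 0, "z": -165, "rx": 0, "ry": 0, "rz": 0},
    {"x": -60, "y": 0, "z": -165, "rx": 0, "ry": 0, "rz": 0},
    {"x": -60, "y": 0, "z": -165, "rx": 0, "ry": 0, "rz": 0}
  ],
  "hand": 30
}}

```text
time: 9.0
tool_pos: [0.4822, 0.1303, 0.3023]
tool_rot: [3.138, 0.001, 1.725]
contact_force: [0.1, 0.2, -1.1]
opening: 0.0301
grip_force: 0.0
```

```bash
python3 - <<'E'
from h import *
p=read_camera("wrist"); t=read_camera("top"); s=read_camera("side"); cv2.imwrite("pics/w3.png",p["pixels"])
for q in["handle","slot","kept_front","kept_rear"]: show(q,[p,t,s])
print(observe()["time"],tool()[:2])
E
```

```text
handle 9 call [0.4705 0.1955 0.0871] 0.62 [278. 133.]
handle 10 call [0.5748 0.1195 0.0242] 0.72 [226. 215.]
handle 10 call [ 0.3763 -0.023   0.0197] 0.52 [287. 304.]
handle 11 call [0.4673 0.1939 0.0857] 0.85 [205. 186.]
handle 11 call [0.6151 0.2712 0.0524] 0.73 [260. 175.]
handle 11 call [0.5526 0.2304 0.0501] 0.83 [239. 187.]
slot 9 call [0.5541 0.2618 0.0227] 0.56 [361.  83.]
slot 9 call [0.5667 0.2381 0.0366] 0.94 [370. 107.]
slot 10 call [0.5771 0.1196 0.0207] 0.74 [226. 214.]
slot 11 call [0.5523 0.2547 0.0205] 0.9 [237. 192.]
slot 11 call [ 0.5477 -0.0757  0.1297] 0.58 [263. 228.]
slot 11 call [0.5547 0.2265 0.0519] 0.82 [240. 187.]
slot 11 call [ 0.7788 -0.0869  0.0609] 0.72 [377. 242.]
kept_front 9 call [0.6043 0.2696 0.0531] 0.8 [418.  80.]
kept_front 9 call [0.5536 0.2608 0.0213] 0.54 [360.  85.]
kept_front 9 call [0.6028 0.2694 0.0717] 0.61 [424.  77.]
kept_front 9 call [ 0.5346 -0.0653  0.0119] 0.48 [294. 324.]
kept_front 10 call [ 5.622e-01 -1.641e-01 -3.000e-04] 0.59 [348. 223.]
kept_front 10 call [ 0.3745 -0.0221  0.0188] 0.36 [287. 305.]
kept_front 11 call [0.5984 0.2621 0.052 ] 0.47 [254. 178.]
kept_front 11 call [0.5996 0.2538 0.0591] 0.71 [255. 177.]
kept_rear 9 call [0.6213 0.2661 0.0575] 0.92 [435.  85.]
kept_rear 9 call [0.6191 0.268  0.0863] 0.77 [448.  79.]
kept_rear 10 call [0.6169 0.2681 0.0571] 0.45 [158. 194.]
kept_rear 11 call [0.4729 0.1954 0.0883] 0.27 [207. 184.]
kept_rear 11 call [ 0.7291  0.2317 -0.0026] 0.17 [306. 195.]
kept_rear 11 call [0.6165 0.2526 0.0627] 0.46 [262. 175.]
10.35 (array([0.48134333, 0.13207936, 0.30022686]), array([ 3.14153644e+00, -8.89010319e-05,  1.72785425e+00]))
```

View pics/w3.png

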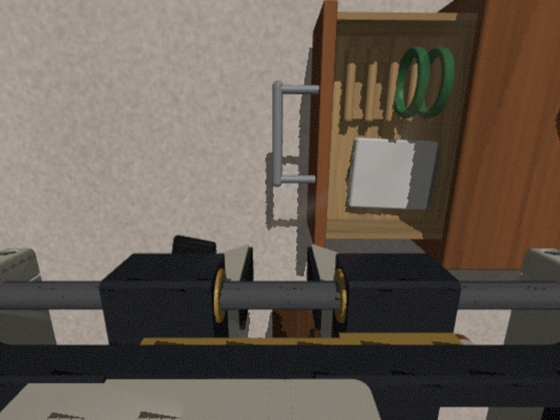

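The drawer is open about 128 mm. The slot is at pixel (361,90), between ribs at x≈350 and 372, with kept_front at (412,82), kept_rear at (437,82) and the mirror at (392,175). I'll refine the slot from the ribs and work out the move to above the hook.

```bash
python3 - <<'E'
from h import *
p=read_camera("wrist"); ex=np.array([np.cos(np.radians(9)),np.sin(np.radians(9))]); ey=np.array([-ex[1],ex[0]])
def cc(uv,z): P=ray(p,uv,z)[:2]; return (P@ex).round(4),(P@ey).round(4)
print("bar",cc((278,90),.091),cc((278,178),.091),"true ex",(np.array([.4708,.1923])@ex).round(4))
for u in((350,64),(350,121),(372,62),(371,121),(391,62),(390,121)): print(u,cc(u,.041))
g=cv2.resize(p["pixels"][40:150,260:470],None,fx=3.8,fy=3.8,interpolation=cv2.INTER_CUBIC); cv2.imwrite("pics/w4.png",g)
go([0.56,-0.15,0.34],np.radians(99))
E
```

```text
bar (np.float64(0.4941), np.float64(0.1601)) (np.float64(0.494), np.float64(0.0791)) true ex 0.4951
(350, 64) (np.float64(0.5689), np.float64(0.1905))
(350, 121) (np.float64(0.5725), np.float64(0.1336))
(372, 62) (np.float64(0.5917), np.float64(0.1924))
(371, 121) (np.float64(0.5954), np.float64(0.1336))
(391, 62) (np.float64(0.6115), np.float64(0.1924))
(390, 121) (np.float64(0.6162), np.float64(0.1336))
shift mm [-290.9   33.6  -39.8] rot deg [ 0. -0. -0.]
```

View pics/w4.png

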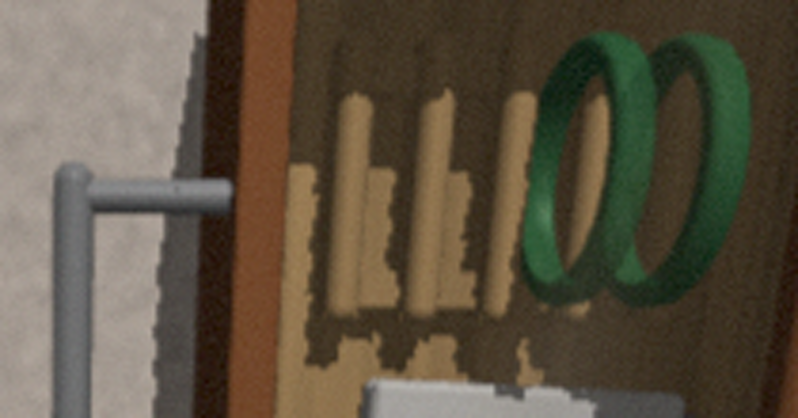

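Rib tops run from (354,65) to (350,122) and from (375,65) to (372,122). That puts the slot mid at chest-x 0.585, which agrees with the handle-based value. The lateral position still has some spread, so I'll fit it with the outlines of the kept ring.

```bash
python3 - <<'E'
from h import *
p=read_camera("wrist"); t=read_camera("top"); a=np.radians(9); ex=np.array([np.cos(a),np.sin(a),0]); ey=np.array([-ex[1],ex[0],0])
def ring(pic,e1,e2,z,r=.034):
    th=np.linspace(0,2*np.pi,90); P=np.concatenate([(e1+w)*ex+e2*ey+np.outer(r*np.cos(th),ey)+np.outer(r*np.sin(th)+z,[0,0,1]) for w in(-.005,.005)])
    q,_=cv2.projectPoints(P,np.array(pic["rvec"]),np.array(pic["tvec"]),np.array(pic["K"]),None); q=q[:,0]; return q.min(0).round(1),q.max(0).round(1)
for pic in(p,t):
  for n in("kept_front","kept_rear"):
    for d in trace(pic,n)[:2]:
      ys,xs=np.nonzero(d["pixels"]); print(pic["shot"],n,round(d["confidence"],2),xs.min(),ys.min(),xs.max(),ys.max())
  hsv=cv2.cvtColor(pic["pixels"],cv2.COLOR_BGR2HSV); m=(hsv[...,0]>50)&(hsv[...,0]<90)&(hsv[...,1]>90)
  if pic is t: m[:,300:]=0
  else: m[250:]=0
  ys,xs=np.nonzero(m); print("green",xs.min(),ys.min(),xs.max(),ys.max())
  for e2 in(.162,.167,.172): print(e2,"front",ring(pic,.6311,e2,.056),"rear",ring(pic,.6541,e2,.056))
E
```

```text
13 kept_front 0.6 397 48 432 119
13 kept_rear 0.95 420 48 457 120
13 kept_rear 0.53 273 309 320 337
green 182 49 457 246
0.162 front (array([395. ,  54.3]), array([434. , 126.3])) rear (array([415.4,  54.3]), array([459.3, 126.3]))
0.167 front (array([395.5,  48.5]), array([434.7, 121.4])) rear (array([415.9,  48.5]), array([460.1, 121.4]))
0.172 front (array([395.9,  42.8]), array([435.5, 116.4])) rear (array([416.4,  42.8]), array([461. , 116.4]))
14 kept_front 0.2 129 176 238 242
green 199 221 299 225
0.162 front (array([145.3, 196.4]), array([177.4, 207.7])) rear (array([144.3, 186.1]), array([176.3, 197.9]))
0.167 front (array([143.1, 196.7]), array([175.2, 208. ])) rear (array([142.1, 186.4]), array([174.1, 198.2]))
0.172 front (array([140.8, 197. ]), array([173. , 208.3])) rear (array([139.8, 186.7]), array([171.9, 198.5]))
```

Call:
{"name": "arm_command", "arguments": {
  "series": [
    {"x": -30, "y": 4, "z": -20, "rx": 0, "ry": 0, "rz": 0},
    {"x": -70, "y": 8, "z": -40, "rx": 0, "ry": 0, "rz": 0},
    {"x": -115, "y": 13, "z": -40, "rx": 0, "ry": 0, "rz": 0},
    {"x": -160, "y": 20, "z": -40, "rx": 0, "ry": 0, "rz": 0},
    {"x": -205, "y": 25, "z": -40, "rx": 0, "ry": 0, "rz": 0},
    {"x": -245, "y": 30, "z": -40, "rx": 0, "ry": 0, "rz": 0},
    {"x": -275, "y": 34, "z": -40, "rx": 0, "ry": 0, "rz": 0},
    {"x": -291, "y": 34, "z": -40, "rx": 0, "ry": 0, "rz": 0},
    {"x": -291, "y": 34, "z": -40, "rx": 0, "ry": 0, "rz": 0},
    {"x": -291, "y": 34, "z": -40, "rx": 0, "ry": 0, "rz": 0},
    {"x": -291, "y": 34, "z": -40, "rx": 0, "ry": 0, "rz": 0}
  ]
}}

```text
time: 11.8
tool_pos: [0.5603, -0.1484, 0.3405]
tool_rot: [3.141, -0.0, 1.73]
contact_force: [-0.6, 0.4, -0.2]
opening: 0.0301
grip_force: 0.0
```

```bash
python3 - <<'E'
from h import *
p=read_camera("wrist"); cv2.imwrite("pics/w5.png",p["pixels"])
for q in["bangle_medium","bangle_large","hook","rack"]: show(q,[p])
print(observe()["time"],tool()[:2])
E
```

```text
bangle_medium 15 call [ 0.5484 -0.0753  0.1316] 0.92 [280. 125.]
bangle_medium 15 call [ 0.3807 -0.2905  0.0024] 0.85 [148. 253.]
bangle_medium 15 call [ 0.3779 -0.2683  0.0098] 0.95 [144. 241.]
bangle_medium 15 call [ 0.5521 -0.0734  0.1624] 0.79 [285. 124.]
bangle_medium 15 call [ 0.7592 -0.1792  0.0111] 0.61 [413. 224.]
bangle_large 15 call [ 0.5636 -0.1607  0.1274] 0.77 [281. 213.]
bangle_large 15 call [ 0.5601 -0.1496  0.1623] 0.74 [280. 211.]
bangle_large 15 call [ 0.5763 -0.2248  0.156 ] 0.2 [284. 284.]
hook 15 call [ 0.5616 -0.1602  0.1531] 0.59 [280. 219.]
hook 15 call [ 0.5833 -0.1138  0.0104] 0.97 [301. 159.]
rack 15 call [ 0.5639 -0.1607 -0.0032] 0.9 [281. 188.]
rack 15 call [ 0.582  -0.1146  0.0121] 0.91 [300. 159.]
12.25 (array([ 0.56044766, -0.14984181,  0.34026089]), array([ 3.14151228e+00, -4.87244905e-05,  1.72812988e+00]))
```

View pics/w5.png

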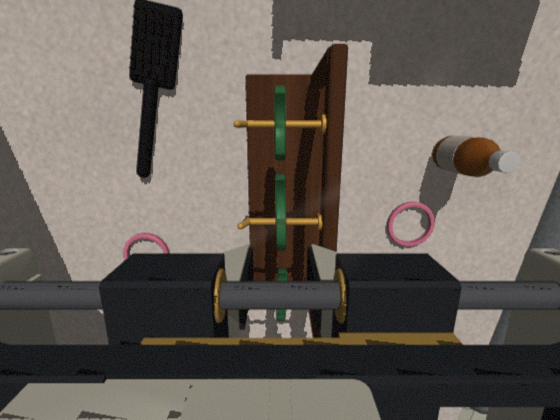

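The top view shows the hooks' rings at (280,124), (280,212) and (282,292). I'll check their sizes quantitatively against projected rings, and find the precise grasp point.

```bash
python3 - <<'E'
from h import *
from scipy.optimize import least_squares
p=read_camera("wrist"); s=read_camera("side")
def mask(pic,box):
    hsv=cv2.cvtColor(pic["pixels"],cv2.COLOR_BGR2HSV); m=((hsv[...,0]>50)&(hsv[...,0]<90)&(hsv[...,1]>80)).astype(np.uint8)
    k=np.zeros_like(m); x0,y0,x1,y1=box; k[y0:y1,x0:x1]=1; ys,xs=np.nonzero(m*k); return np.array([xs.min(),ys.min(),xs.max()+1,ys.max()+1])
obs=[mask(p,(265,70,295,170)),mask(p,(265,170,295,260)),mask(p,(265,262,295,330))]; print(obs)
def ext(pic,c,r,yaw):
    a=np.radians(yaw);ex=np.array([np.cos(a),np.sin(a),0]);ey=np.array([-ex[1],ex[0],0]);th=np.linspace(0,2*np.pi,120)
    P=np.concatenate([c+w*ex+np.outer(r*np.cos(th),ey)+np.outer(r*np.sin(th),[0,0,1]) for w in(-.005,.005)])
    q=cv2.projectPoints(P,np.array(pic["rvec"]),np.array(pic["tvec"]),np.array(pic["K"]),None)[0][:,0]; return np.r_[q.min(0),q.max(0)]
for name,o,e0 in zip(("A","B"),obs,(-.075,-.16)):
  for r in(.028,.034,.040):
    f=lambda v: ext(p,np.array([v[0],v[1],.160-(r-.006)]),r,9)-o
    l=least_squares(f,[.555,e0]); print(name,r,l.x.round(4),l.fun.round(1))
# side-view mask extents of each vs radius
for r,c in((.034,(.5495,-.0745,.132)),(.040,(.5495,-.0745,.126)),(.028,(.5495,-.0745,.138))): print("side A",r,ext(s,np.array(c),r,9).round(0))
for r,c in((.034,(.5635,-.161,.132)),(.040,(.5635,-.161,.126))): print("side B",r,ext(s,np.array(c),r,9).round(0))
print(mask(s,(245,200,276,250)),mask(s,(270,230,298,285)))
a=ray(p,(236,124),.160);b=ray(p,(322,124),.160);print("hook line yaw",np.degrees(np.arctan2(b[1]-a[1],b[0]-a[0])),a,b)
E
```

```text
[array([274,  84, 286, 158]), array([275, 173, 286, 249]), array([277, 267, 287, 320])]
A 0.028 [ 0.5483 -0.0737] [-0.1  4.7  0.1 -5.2]
A 0.034 [ 0.5484 -0.0742] [-0.1 -1.1  0.1  1.2]
A 0.04 [ 0.5485 -0.075 ] [-0.1 -6.5  0.1  7.6]
B 0.028 [ 0.562  -0.1573] [-0.1  9.4  0.1 -9.9]
B 0.034 [ 0.5623 -0.1591] [-0.   4.1  0.  -4.3]
B 0.04 [ 0.5626 -0.1609] [-0.  -1.   0.   1.1]
side A 0.034 [254. 208. 273. 245.]
side A 0.04 [253. 208. 274. 251.]
side A 0.028 [255. 209. 272. 239.]
side B 0.034 [272. 233. 293. 273.]
side B 0.04 [271. 233. 295. 279.]
[257 211 268 242] [276 234 284 271]
hook line yaw 9.006107870376752 [ 0.51169792 -0.0816662   0.16      ] [ 0.58384218 -0.07023178  0.16      ]
```

A is confirmed as the medium ring (r = 34 fits, ±1 px), with yaw 9° and centre (0.548, −0.074, 0.132). I'll grasp its rim on the flat sides, 21 mm to the +y side of the wire.

```bash
python3 - <<'E'
from h import *
go([0.5453,-0.0535,0.2075],np.radians(99)); print(observe()["time"])
E
```

```text
shift mm [9.770e+01 1.000e-01 1.327e+02] rot deg [ 0. -0.  0.]
12.35
```

Call:
{"name": "arm_command", "arguments": {
  "series": [
    {"x": 30, "y": 0, "z": 0, "rx": 0, "ry": 0, "rz": 0},
    {"x": 65, "y": 0, "z": 10, "rx": 0, "ry": 0, "rz": 0},
    {"x": 90, "y": 0, "z": 30, "rx": 0, "ry": 0, "rz": 0},
    {"x": 98, "y": 0, "z": 55, "rx": 0, "ry": 0, "rz": 0},
    {"x": 98, "y": 0, "z": 75, "rx": 0, "ry": 0, "rz": 0},
    {"x": 98, "y": 0, "z": 90, "rx": 0, "ry": 0, "rz": 0},
    {"x": 98, "y": 0, "z": 102, "rx": 0, "ry": 0, "rz": 0},
    {"x": 98, "y": 0, "z": 113, "rx": 0, "ry": 0, "rz": 0},
    {"x": 98, "y": 0, "z": 123, "rx": 0, "ry": 0, "rz": 0},
    {"x": 98, "y": 0, "z": 130, "rx": 0, "ry": 0, "rz": 0},
    {"x": 98, "y": 0, "z": 133, "rx": 0, "ry": 0, "rz": 0},
    {"x": 98, "y": 0, "z": 133, "rx": 0, "ry": 0, "rz": 0},
    {"x": 98, "y": 0, "z": 133, "rx": 0, "ry": 0, "rz": 0}
  ],
  "hand": 28
}}

```text
time: 13.65
tool_pos: [0.5454, -0.0533, 0.2076]
tool_rot: [3.141, 0.0, 1.728]
contact_force: [-0.0, 0.3, -0.9]
opening: 0.0279
grip_force: 0.0
```

Call:
{"name": "arm_command", "arguments": {
  "series": [
    {"x": 0, "y": 0, "z": 0, "rx": 0, "ry": 0, "rz": 0},
    {"x": 0, "y": 0, "z": 0, "rx": 0, "ry": 0, "rz": 0},
    {"x": 0, "y": 0, "z": 0, "rx": 0, "ry": 0, "rz": 0},
    {"x": 0, "y": 0, "z": 0, "rx": 0, "ry": 0, "rz": 0},
    {"x": 0, "y": 0, "z": 0, "rx": 0, "ry": 0, "rz": 0},
    {"x": 0, "y": 0, "z": 0, "rx": 0, "ry": 0, "rz": 0}
  ],
  "hand": 4,
  "squeeze": 15
}}

```text
time: 14.25
tool_pos: [0.5452, -0.0532, 0.2074]
tool_rot: [3.141, 0.0, 1.728]
contact_force: [-0.3, 0.7, 1.9]
opening: 0.01
grip_force: 15.0
```

```bash
python3 - <<'E'
from h import *
p=read_camera("side"); c=p["pixels"][190:310,220:340]; cv2.imwrite("pics/s2c.png",cv2.resize(c,None,fx=4,fy=4,interpolation=cv2.INTER_CUBIC))
E
```

```text
(no output)
```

View pics/s2c.png

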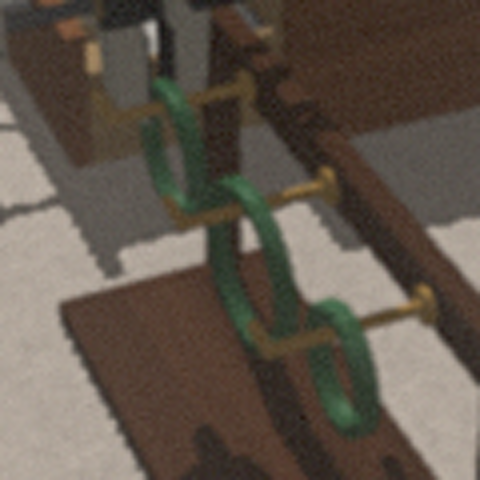

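The pads hold the rim (opening 10 mm) clear of the wire, and the other bangles are untouched. Lifting straight up.

Call:
{"name": "arm_command", "arguments": {
  "series": [
    {"x": 0, "y": 0, "z": -3, "rx": 0, "ry": 0, "rz": 0},
    {"x": 0, "y": 0, "z": -8, "rx": 0, "ry": 0, "rz": 0},
    {"x": 0, "y": 0, "z": -15, "rx": 0, "ry": 0, "rz": 0},
    {"x": 0, "y": 0, "z": -24, "rx": 0, "ry": 0, "rz": 0},
    {"x": 0, "y": 0, "z": -35, "rx": 0, "ry": 0, "rz": 0},
    {"x": 0, "y": 0, "z": -48, "rx": 0, "ry": 0, "rz": 0},
    {"x": 0, "y": 0, "z": -62, "rx": 0, "ry": 0, "rz": 0},
    {"x": 0, "y": 0, "z": -76, "rx": 0, "ry": 0, "rz": 0},
    {"x": 0, "y": 0, "z": -90, "rx": 0, "ry": 0, "rz": 0},
    {"x": 0, "y": 0, "z": -100, "rx": 0, "ry": 0, "rz": 0},
    {"x": 0, "y": 0, "z": -107, "rx": 0, "ry": 0, "rz": 0},
    {"x": 0, "y": 0, "z": -110, "rx": 0, "ry": 0, "rz": 0},
    {"x": 0, "y": 0, "z": -110, "rx": 0, "ry": 0, "rz": 0}
  ]
}}

```text
time: 15.6
tool_pos: [0.5452, -0.0532, 0.3176]
tool_rot: [3.141, 0.0, 1.728]
contact_force: [0.1, 0.9, 0.2]
opening: 0.0042
grip_force: 0.0
```

Call:
{"name": "arm_command", "arguments": {
  "series": [
    {"x": 6, "y": 1, "z": 0, "rx": 0, "ry": 0, "rz": 0},
    {"x": 18, "y": 3, "z": 0, "rx": 0, "ry": 0, "rz": 0},
    {"x": 36, "y": 6, "z": 0, "rx": 0, "ry": 0, "rz": 0},
    {"x": 60, "y": 10, "z": 0, "rx": 0, "ry": 0, "rz": 0},
    {"x": 88, "y": 15, "z": 0, "rx": 0, "ry": 0, "rz": 0},
    {"x": 116, "y": 20, "z": 5, "rx": 0, "ry": 0, "rz": 0},
    {"x": 144, "y": 25, "z": 12, "rx": 0, "ry": 0, "rz": 0},
    {"x": 172, "y": 30, "z": 20, "rx": 0, "ry": 0, "rz": 0},
    {"x": 200, "y": 35, "z": 30, "rx": 0, "ry": 0, "rz": 0},
    {"x": 228, "y": 40, "z": 40, "rx": 0, "ry": 0, "rz": 0},
    {"x": 256, "y": 45, "z": 50, "rx": 0, "ry": 0, "rz": 0},
    {"x": 282, "y": 49, "z": 58, "rx": 0, "ry": 0, "rz": 0},
    {"x": 303, "y": 52, "z": 63, "rx": 0, "ry": 0, "rz": 0},
    {"x": 317, "y": 54, "z": 66, "rx": 0, "ry": 0, "rz": 0},
    {"x": 325, "y": 55, "z": 67, "rx": 0, "ry": 0, "rz": 0},
    {"x": 327, "y": 55, "z": 67, "rx": 0, "ry": 0, "rz": 0},
    {"x": 327, "y": 55, "z": 67, "rx": 0, "ry": 0, "rz": 0},
    {"x": 327, "y": 55, "z": 67, "rx": 0, "ry": 0, "rz": 0}
  ]
}}

```text
time: 17.4
tool_pos: [0.5485, 0.2776, 0.2506]
tool_rot: [3.141, 0.0, 1.727]
contact_force: [0.4, 0.7, 0.1]
opening: 0.0038
grip_force: 0.0
```

```bash
python3 - <<'E'
from h import *
p=read_camera("side"); c=p["pixels"][100:240,180:340]; cv2.imwrite("pics/s3c.png",cv2.resize(c,None,fx=4,fy=4,interpolation=cv2.INTER_CUBIC))
s=observe(); print(s["time"],s["tool_pos"],s["tool_rot"],s["opening"],s["grip_force"],s["contact_force"])
for q in("slot","bangle_medium","bangle_large"): show(q,[p])
go([0.5483,0.2780,0.1314],np.radians(99))
E
```

```text
17.45 [0.54854266 0.27755736 0.25060912] [3.14107593e+00 3.79144343e-05 1.72688446e+00] 0.004087396929444421 0.0 [ 0.13286236  0.73189607 -0.65835133]
slot 19 call [0.5496 0.2549 0.0213] 0.67 [236. 192.]
slot 19 call [0.5527 0.2275 0.0507] 0.64 [239. 187.]
bangle_medium 19 call [ 0.542  -0.0763  0.132 ] 0.9 [260. 228.]
bangle_medium 19 call [ 0.7599 -0.1808  0.0052] 0.69 [385. 296.]
bangle_medium 19 call [ 0.3772 -0.289   0.0036] 0.67 [188. 385.]
bangle_medium 19 call [ 0.3786 -0.2967  0.0074] 0.91 [189. 388.]
bangle_medium 19 call [ 0.7557 -0.186   0.0085] 0.87 [385. 297.]
bangle_medium 19 call [ 0.5394 -0.0839  0.1376] 0.73 [259. 228.]
bangle_large 19 call [ 0.5583 -0.1606  0.1265] 0.66 [279. 256.]
bangle_large 19 call [ 0.5613 -0.1658  0.1369] 0.6 [282. 253.]
shift mm [-1.000e-01 -1.000e-01  1.189e+02] rot deg [ 0.01 -0.   -0.02]
```

View pics/s3c.png

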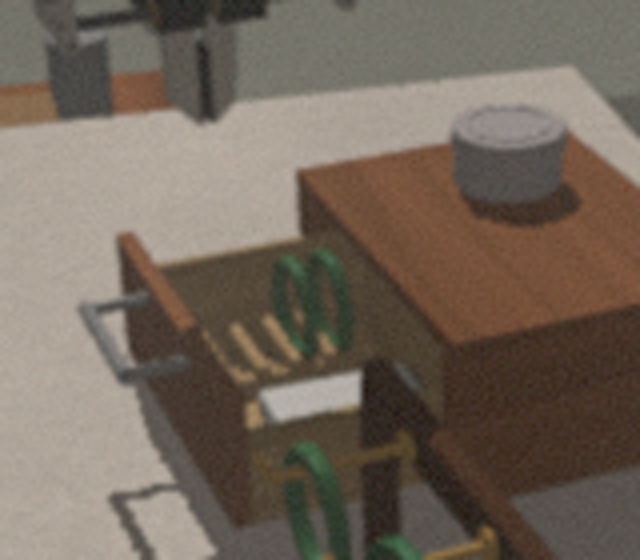

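The side view shows the grip is empty and the ring is back on its hook. That was my error: lifting straight up 110 mm brought the ring's bottom up against the wire. It has to rise about 24 mm, then move forward over the hook end, then go up. I'll return and re-measure.

Call:
{"name": "arm_command", "arguments": {
  "series": [
    {"x": -30, "y": -3, "z": -30, "rx": 0, "ry": 0, "rz": 0},
    {"x": -75, "y": -9, "z": -70, "rx": 0, "ry": 0, "rz": 0},
    {"x": -120, "y": -15, "z": -90, "rx": 0, "ry": 0, "rz": 0},
    {"x": -165, "y": -20, "z": -90, "rx": 0, "ry": 0, "rz": 0},
    {"x": -210, "y": -26, "z": -90, "rx": 0, "ry": 0, "rz": 0},
    {"x": -255, "y": -32, "z": -90, "rx": 0, "ry": 0, "rz": 0},
    {"x": -300, "y": -38, "z": -90, "rx": 0, "ry": 0, "rz": 0},
    {"x": -345, "y": -44, "z": -90, "rx": 0, "ry": 0, "rz": 0},
    {"x": -390, "y": -50, "z": -90, "rx": 0, "ry": 0, "rz": 0},
    {"x": -415, "y": -55, "z": -90, "rx": 0, "ry": 0, "rz": 0},
    {"x": -424, "y": -55, "z": -90, "rx": 0, "ry": 0, "rz": 0},
    {"x": -424, "y": -55, "z": -90, "rx": 0, "ry": 0, "rz": 0},
    {"x": -424, "y": -55, "z": -90, "rx": 0, "ry": 0, "rz": 0},
    {"x": -424, "y": -55, "z": -90, "rx": 0, "ry": 0, "rz": 0}
  ],
  "hand": 28
}}

```text
time: 19.15
tool_pos: [0.5604, -0.1475, 0.3404]
tool_rot: [3.141, -0.0, 1.73]
contact_force: [-0.3, -0.7, -0.3]
opening: 0.0279
grip_force: 0.0
```

```bash
python3 - <<'E'
from h import *
from scipy.optimize import least_squares
p=read_camera("wrist"); cv2.imwrite("pics/w6.png",p["pixels"][60:340,180:380])
hsv=cv2.cvtColor(p["pixels"],cv2.COLOR_BGR2HSV); m=((hsv[...,0]>50)&(hsv[...,0]<90)&(hsv[...,1]>80)); k=np.zeros_like(m)
k[70:172,225:320]=1; ys,xs=np.nonzero(m&k); o=np.array([xs.min(),ys.min(),xs.max()+1,ys.max()+1]); print(o, cv2.minAreaRect(np.c_[xs,ys].astype(np.float32)))
for y in range(ys.min(),ys.max(),10): print(y,xs[ys==y].min(),xs[ys==y].max())
k[:]=0;k[172:262,225:320]=1; ys,xs=np.nonzero(m&k); print("large",xs.min(),ys.min(),xs.max()+1,ys.max()+1)
def ext(pic,c,r,yaw):
    a=np.radians(yaw);ex=np.array([np.cos(a),np.sin(a),0]);ey=np.array([-ex[1],ex[0],0]);th=np.linspace(0,2*np.pi,120)
    P=np.concatenate([c+w*ex+np.outer(r*np.cos(th),ey)+np.outer(r*np.sin(th),[0,0,1]) for w in(-.005,.005)])
    q=cv2.projectPoints(P,np.array(pic["rvec"]),np.array(pic["tvec"]),np.array(pic["K"]),None)[0][:,0]; return np.r_[q.min(0),q.max(0)]
l=least_squares(lambda v:ext(p,np.array([v[0],v[1],.132]),.034,9)-o,[.55,-.075]); print(l.x,l.fun.round(1))
c=l.x; a=np.radians(9); go([c[0]-.021*np.sin(a),c[1]+.021*np.cos(a),.204],a+np.pi/2); print(observe()["time"])
E
```

```text
[264  87 276 161] ((269.5, 123.5), (73.0, 11.0), 90.0)
87 267 273
97 265 275
107 264 275
117 264 275
127 265 274
137 265 275
147 265 275
157 267 274
large 252 175 308 262
[ 0.54014767 -0.07584282] [-0.4 -0.9  0.5  1. ]
shift mm [ 95.   -8.7 136.4] rot deg [ 0.01 -0.01  0.11]
19.2
```

View pics/w6.png

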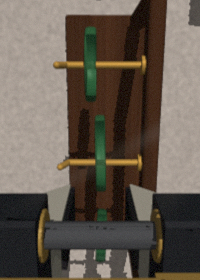

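(Ring upright on its hook, now 8 mm nearer the hook end, and the others are unmoved. The viewing allowance is used up, so from here I'll work by numbers.)

Call:
{"name": "arm_command", "arguments": {
  "series": [
    {"x": 30, "y": -3, "z": 0, "rx": 0, "ry": 0, "rz": 0},
    {"x": 65, "y": -6, "z": 10, "rx": 0, "ry": 0, "rz": 0},
    {"x": 90, "y": -8, "z": 30, "rx": 0, "ry": 0, "rz": 0},
    {"x": 97, "y": -8, "z": 55, "rx": 0, "ry": 0, "rz": 0},
    {"x": 97, "y": -8, "z": 75, "rx": 0, "ry": 0, "rz": 0},
    {"x": 97, "y": -8, "z": 90, "rx": 0, "ry": 0, "rz": 0},
    {"x": 97, "y": -8, "z": 102, "rx": 0, "ry": 0, "rz": 0},
    {"x": 97, "y": -8, "z": 113, "rx": 0, "ry": 0, "rz": 0},
    {"x": 97, "y": -8, "z": 123, "rx": 0, "ry": 0, "rz": 0},
    {"x": 97, "y": -8, "z": 131, "rx": 0, "ry": 0, "rz": 0},
    {"x": 97, "y": -8, "z": 136, "rx": 0, "ry": 0, "rz": 0},
    {"x": 97, "y": -8, "z": 136, "rx": 0, "ry": 0, "rz": 0},
    {"x": 97, "y": -8, "z": 136, "rx": 0, "ry": 0, "rz": 0}
  ],
  "hand": 28
}}

```text
time: 20.5
tool_pos: [0.5374, -0.0546, 0.2045]
tool_rot: [3.141, 0.0, 1.728]
contact_force: [-0.4, 0.4, 0.4]
opening: 0.0281
grip_force: 0.0
```

Call:
{"name": "arm_command", "arguments": {
  "series": [
    {"x": 0, "y": 0, "z": 0, "rx": 0, "ry": 0, "rz": 0},
    {"x": 0, "y": 0, "z": 0, "rx": 0, "ry": 0, "rz": 0},
    {"x": 0, "y": 0, "z": 0, "rx": 0, "ry": 0, "rz": 0},
    {"x": 0, "y": 0, "z": 0, "rx": 0, "ry": 0, "rz": 0},
    {"x": 0, "y": 0, "z": 0, "rx": 0, "ry": 0, "rz": 0},
    {"x": 0, "y": 0, "z": 0, "rx": 0, "ry": 0, "rz": 0}
  ],
  "hand": 4,
  "squeeze": 20
}}

```text
time: 21.1
tool_pos: [0.5374, -0.0545, 0.2044]
tool_rot: [3.141, 0.0, 1.728]
contact_force: [0.6, -1.2, 1.1]
opening: 0.0094
grip_force: 20.0
```

Call:
{"name": "arm_command", "arguments": {
  "series": [
    {"x": 0, "y": 0, "z": -3, "rx": 0, "ry": 0, "rz": 0},
    {"x": 0, "y": 0, "z": -8, "rx": 0, "ry": 0, "rz": 0},
    {"x": 0, "y": 0, "z": -14, "rx": 0, "ry": 0, "rz": 0},
    {"x": 0, "y": 0, "z": -20, "rx": 0, "ry": 0, "rz": 0},
    {"x": 0, "y": 0, "z": -25, "rx": 0, "ry": 0, "rz": 0},
    {"x": 0, "y": 0, "z": -27, "rx": 0, "ry": 0, "rz": 0},
    {"x": 0, "y": 0, "z": -27, "rx": 0, "ry": 0, "rz": 0},
    {"x": 0, "y": 0, "z": -27, "rx": 0, "ry": 0, "rz": 0}
  ]
}}

```text
time: 21.9
tool_pos: [0.5371, -0.0544, 0.2311]
tool_rot: [-3.141, -0.0, 1.728]
contact_force: [0.2, -0.2, 0.9]
opening: 0.0095
grip_force: 20.0
```

The ring is held and raised 27 mm. Now forward over the hook end, then up.

Call:
{"name": "arm_command", "arguments": {
  "series": [
    {"x": 0, "y": -3, "z": 0, "rx": 0, "ry": 0, "rz": 0},
    {"x": 0, "y": -8, "z": 0, "rx": 0, "ry": 0, "rz": 0},
    {"x": 0, "y": -15, "z": 0, "rx": 0, "ry": 0, "rz": 0},
    {"x": 0, "y": -23, "z": 0, "rx": 0, "ry": 0, "rz": 0},
    {"x": 0, "y": -32, "z": 0, "rx": 0, "ry": 0, "rz": 0},
    {"x": 0, "y": -41, "z": 0, "rx": 0, "ry": 0, "rz": 0},
    {"x": 0, "y": -50, "z": 0, "rx": 0, "ry": 0, "rz": 0},
    {"x": 0, "y": -58, "z": 0, "rx": 0, "ry": 0, "rz": 0},
    {"x": 0, "y": -64, "z": 0, "rx": 0, "ry": 0, "rz": 0},
    {"x": 0, "y": -67, "z": -3, "rx": 0, "ry": 0, "rz": 0},
    {"x": 0, "y": -67, "z": -10, "rx": 0, "ry": 0, "rz": 0},
    {"x": 0, "y": -67, "z": -22, "rx": 0, "ry": 0, "rz": 0},
    {"x": 0, "y": -67, "z": -35, "rx": 0, "ry": 0, "rz": 0},
    {"x": 0, "y": -67, "z": -48, "rx": 0, "ry": 0, "rz": 0},
    {"x": 0, "y": -67, "z": -58, "rx": 0, "ry": 0, "rz": 0},
    {"x": 0, "y": -67, "z": -64, "rx": 0, "ry": 0, "rz": 0},
    {"x": 0, "y": -67, "z": -66, "rx": 0, "ry": 0, "rz": 0},
    {"x": 0, "y": -67, "z": -66, "rx": 0, "ry": 0, "rz": 0}
  ]
}}

```text
time: 23.7
tool_pos: [0.4711, -0.0649, 0.2972]
tool_rot: [3.142, -0.0, 1.728]
contact_force: [-0.9, -1.1, -0.1]
opening: 0.01
grip_force: 20.0
```

```bash
python3 - <<'E'
from h import *
s=observe(); print(s["time"],s["opening"],s["grip_force"],s["tool_pos"])
sd=read_camera("side")
show("bangle_medium",[sd])
# target: TCP ex .585, ey .1675+offset
a=np.radians(9); ex=np.array([np.cos(a),np.sin(a)]); ey=np.array([-ex[1],ex[0]])
off=np.array([.5374,-.0545])@ey-np.array([.54015,-.07584])@ey; print("off",off,"dz",.2044-.132)
t=.585*ex+(.1675+off)*ey; go([*t,.26],a+np.pi/2); print(t)
E
```

```text
23.7 0.009974643003344769 19.99999223255095 [ 0.47107114 -0.06493244  0.29719327]
bangle_medium 21 call [ 0.7585 -0.1815  0.0045] 0.87 [385. 297.]
bangle_medium 21 call [ 0.3789 -0.29    0.0027] 0.75 [190. 386.]
bangle_medium 21 call [ 0.475  -0.0867  0.2252] 0.71 [221. 192.]
bangle_medium 21 call [ 0.477  -0.1014  0.2252] 0.97 [223. 196.]
bangle_medium 21 call [ 0.7565 -0.1871  0.0082] 0.94 [385. 297.]
bangle_medium 21 call [ 0.3776 -0.2974  0.0037] 0.7 [189. 390.]
off 0.02150746396716091 dz 0.07239999999999999
shift mm [326.8 130.1  36.7] rot deg [-0.05 -0.03  0.  ]
[0.5482304  0.27819463]
```

The ring is held and off the hook; its measured centre matches the prediction. Moving over the slot.

Call:
{"name": "arm_command", "arguments": {
  "series": [
    {"x": 6, "y": 2, "z": 0, "rx": 0, "ry": 0, "rz": 0},
    {"x": 18, "y": 7, "z": 0, "rx": 0, "ry": 0, "rz": 0},
    {"x": 36, "y": 14, "z": 0, "rx": 0, "ry": 0, "rz": 0},
    {"x": 60, "y": 24, "z": 0, "rx": 0, "ry": 0, "rz": 0},
    {"x": 88, "y": 35, "z": 0, "rx": 0, "ry": 0, "rz": 0},
    {"x": 116, "y": 46, "z": 3, "rx": 0, "ry": 0, "rz": 0},
    {"x": 144, "y": 57, "z": 6, "rx": 0, "ry": 0, "rz": 0},
    {"x": 172, "y": 68, "z": 10, "rx": 0, "ry": 0, "rz": 0},
    {"x": 200, "y": 80, "z": 15, "rx": 0, "ry": 0, "rz": 0},
    {"x": 228, "y": 91, "z": 20, "rx": 0, "ry": 0, "rz": 0},
    {"x": 256, "y": 102, "z": 26, "rx": 0, "ry": 0, "rz": 0},
    {"x": 282, "y": 112, "z": 31, "rx": 0, "ry": 0, "rz": 0},
    {"x": 303, "y": 121, "z": 34, "rx": 0, "ry": 0, "rz": 0},
    {"x": 317, "y": 126, "z": 36, "rx": 0, "ry": 0, "rz": 0},
    {"x": 325, "y": 129, "z": 37, "rx": 0, "ry": 0, "rz": 0},
    {"x": 327, "y": 130, "z": 37, "rx": 0, "ry": 0, "rz": 0},
    {"x": 327, "y": 130, "z": 37, "rx": 0, "ry": 0, "rz": 0},
    {"x": 327, "y": 130, "z": 37, "rx": 0, "ry": 0, "rz": 0},
    {"x": 327, "y": 130, "z": 37, "rx": 0, "ry": 0, "rz": 0}
  ]
}}

```text
time: 25.75
tool_pos: [0.5484, 0.2776, 0.2606]
tool_rot: [3.141, 0.0, 1.727]
contact_force: [-0.1, 0.2, -0.4]
opening: 0.0096
grip_force: 20.0
```

```bash
python3 - <<'E'
from h import *
s=observe(); print(s["time"],s["opening"],s["grip_force"],s["contact_force"])
ps=[read_camera(n) for n in("side","top","wrist")]
a=np.radians(9); ex=np.array([np.cos(a),np.sin(a),0]); ey=np.array([-ex[1],ex[0],0])
for p in ps:
    for q in("slot","bangle_medium","kept_rear","handle"):
        for d in mark_of(p,q)[:3]:
            P=np.array(d["point"])
            if P[1]>.1: print(p["shot"],q,P.round(4),"ex",(P@ex).round(4),"ey",(P@ey).round(4),round(d["confidence"],2))
go([0.5482,0.2782,0.056+.0724],np.radians(99))
E
```

```text
25.75 0.009615209565507354 19.999866281701575 [-0.14981562  0.20877333 -0.44967508]
22 slot [0.5535 0.2549 0.0205] ex 0.5866 ey 0.1652 0.96
22 bangle_medium [0.5522 0.2558 0.1877] ex 0.5854 ey 0.1663 0.77
22 kept_rear [0.6168 0.2713 0.0528] ex 0.6516 ey 0.1715 0.54
23 slot [0.5489 0.2562 0.0205] ex 0.5822 ey 0.1672 0.56
23 bangle_medium [0.5561 0.2505 0.187 ] ex 0.5884 ey 0.1604 0.81
23 kept_rear [0.6189 0.2688 0.0585] ex 0.6533 ey 0.1687 0.71
23 handle [0.4687 0.1888 0.0917] ex 0.4925 ey 0.1132 0.98
24 slot [0.5518 0.2595 0.0211] ex 0.5856 ey 0.17 0.58
24 bangle_medium [0.5519 0.253  0.1869] ex 0.5847 ey 0.1635 0.86
24 kept_rear [0.6179 0.2664 0.0611] ex 0.652 ey 0.1665 0.77
shift mm [-2.000e-01 -1.000e-01  1.318e+02] rot deg [ 0. -0.  0.]
```

The slot and ring agree within noise (chest-x ≈ 0.585, ey ≈ 0.167). Lowering in stages.

Call:
{"name": "arm_command", "arguments": {
  "series": [
    {"x": 0, "y": 0, "z": 5, "rx": 0, "ry": 0, "rz": 0},
    {"x": 0, "y": 0, "z": 15, "rx": 0, "ry": 0, "rz": 0},
    {"x": 0, "y": 0, "z": 30, "rx": 0, "ry": 0, "rz": 0},
    {"x": 0, "y": 0, "z": 47, "rx": 0, "ry": 0, "rz": 0},
    {"x": 0, "y": 0, "z": 64, "rx": 0, "ry": 0, "rz": 0},
    {"x": 0, "y": 0, "z": 79, "rx": 0, "ry": 0, "rz": 0},
    {"x": 0, "y": 0, "z": 91, "rx": 0, "ry": 0, "rz": 0},
    {"x": 0, "y": 0, "z": 100, "rx": 0, "ry": 0, "rz": 0},
    {"x": 0, "y": 0, "z": 106, "rx": 0, "ry": 0, "rz": 0},
    {"x": 0, "y": 0, "z": 111, "rx": 0, "ry": 0, "rz": 0},
    {"x": 0, "y": 0, "z": 115, "rx": 0, "ry": 0, "rz": 0},
    {"x": 0, "y": 0, "z": 118, "rx": 0, "ry": 0, "rz": 0},
    {"x": 0, "y": 0, "z": 120, "rx": 0, "ry": 0, "rz": 0},
    {"x": 0, "y": 0, "z": 120, "rx": 0, "ry": 0, "rz": 0}
  ]
}}

```text
time: 27.9
tool_pos: [0.5483, 0.2783, 0.1402]
tool_rot: [-3.142, -0.0, 1.728]
contact_force: [-0.2, -0.3, -0.0]
opening: 0.0096
grip_force: 20.0
```

Call:
{"name": "arm_command", "arguments": {
  "series": [
    {"x": 0, "y": 0, "z": 2, "rx": 0, "ry": 0, "rz": 0},
    {"x": 0, "y": 0, "z": 4, "rx": 0, "ry": 0, "rz": 0},
    {"x": 0, "y": 0, "z": 6, "rx": 0, "ry": 0, "rz": 0},
    {"x": 0, "y": 0, "z": 8, "rx": 0, "ry": 0, "rz": 0},
    {"x": 0, "y": 0, "z": 8, "rx": 0, "ry": 0, "rz": 0}
  ]
}}

```text
time: 28.4
tool_pos: [0.5481, 0.2783, 0.1319]
tool_rot: [-3.141, 0.0, 1.728]
contact_force: [1.0, 0.1, -0.4]
opening: 0.0098
grip_force: 20.0
```

Call:
{"name": "arm_command", "arguments": {
  "series": [
    {"x": 0, "y": 0, "z": 1, "rx": 0, "ry": 0, "rz": 0},
    {"x": 0, "y": 0, "z": 2, "rx": 0, "ry": 0, "rz": 0},
    {"x": 0, "y": 0, "z": 2, "rx": 0, "ry": 0, "rz": 0}
  ]
}}

```text
time: 28.7
tool_pos: [0.5483, 0.2783, 0.1301]
tool_rot: [-3.141, -0.0, 1.728]
contact_force: [-0.1, 0.4, -0.3]
opening: 0.0099
grip_force: 20.0
```

Call:
{"name": "arm_command", "arguments": {
  "series": [
    {"x": 0, "y": 0, "z": 1, "rx": 0, "ry": 0, "rz": 0},
    {"x": 0, "y": 0, "z": 1, "rx": 0, "ry": 0, "rz": 0}
  ]
}}

```text
time: 28.9
tool_pos: [0.5482, 0.2784, 0.1291]
tool_rot: [-3.141, -0.0, 1.728]
contact_force: [-0.1, 0.4, -0.7]
opening: 0.0096
grip_force: 20.0
```

Call:
{"name": "arm_command", "arguments": {
  "series": [
    {"x": 0, "y": 0, "z": 1, "rx": 0, "ry": 0, "rz": 0},
    {"x": 0, "y": 0, "z": 1, "rx": 0, "ry": 0, "rz": 0}
  ]
}}

```text
time: 29.1
tool_pos: [0.5483, 0.2784, 0.1281]
tool_rot: [-3.142, -0.0, 1.728]
contact_force: [0.2, 0.0, -0.4]
opening: 0.0096
grip_force: 20.0
```

Call:
{"name": "arm_command", "arguments": {
  "series": [
    {"x": 0, "y": 0, "z": 1, "rx": 0, "ry": 0, "rz": 0},
    {"x": 0, "y": 0, "z": 1, "rx": 0, "ry": 0, "rz": 0}
  ]
}}

```text
time: 29.3
tool_pos: [0.5484, 0.2785, 0.1275]
tool_rot: [3.141, -0.0, 1.728]
contact_force: [-0.7, 0.2, 3.3]
opening: 0.0097
grip_force: 20.0
```

Call:
{"name": "arm_command", "arguments": {
  "series": [
    {"x": 0, "y": 0, "z": 1, "rx": 0, "ry": 0, "rz": 0},
    {"x": 0, "y": 0, "z": 1, "rx": 0, "ry": 0, "rz": 0}
  ]
}}

```text
time: 29.5
tool_pos: [0.5487, 0.2787, 0.127]
tool_rot: [3.14, -0.001, 1.728]
contact_force: [-1.4, 0.9, 6.0]
opening: 0.0103
grip_force: 20.0
```

Contact is at floor height (ring bottom ≈ 0.021), so the ring is seated in the slot. Easing back 1 mm, releasing gently and rising.

Call:
{"name": "arm_command", "arguments": {
  "series": [
    {"x": 0, "y": 0, "z": -1, "rx": 0, "ry": 0, "rz": 0},
    {"x": 0, "y": 0, "z": -1, "rx": 0, "ry": 0, "rz": 0}
  ],
  "squeeze": 5
}}

```text
time: 29.7
tool_pos: [0.5483, 0.2786, 0.1273]
tool_rot: [3.141, -0.0, 1.728]
contact_force: [0.1, 1.6, 1.8]
opening: 0.0097
grip_force: 5.0
```

Call:
{"name": "arm_command", "arguments": {
  "series": [
    {"x": 0, "y": 0, "z": 0, "rx": 0, "ry": 0, "rz": 0},
    {"x": 0, "y": 0, "z": 0, "rx": 0, "ry": 0, "rz": 0},
    {"x": 0, "y": 0, "z": 0, "rx": 0, "ry": 0, "rz": 0},
    {"x": 0, "y": 0, "z": 0, "rx": 0, "ry": 0, "rz": 0},
    {"x": 0, "y": 0, "z": -4, "rx": 0, "ry": 0, "rz": 0},
    {"x": 0, "y": 0, "z": -12, "rx": 0, "ry": 0, "rz": 0},
    {"x": 0, "y": 0, "z": -24, "rx": 0, "ry": 0, "rz": 0},
    {"x": 0, "y": 0, "z": -40, "rx": 0, "ry": 0, "rz": 0},
    {"x": 0, "y": 0, "z": -65, "rx": 0, "ry": 0, "rz": 0},
    {"x": 0, "y": 0, "z": -95, "rx": 0, "ry": 0, "rz": 0},
    {"x": 0, "y": 0, "z": -125, "rx": 0, "ry": 0, "rz": 0},
    {"x": -75, "y": -85, "z": -170, "rx": 0, "ry": 0, "rz": 0},
    {"x": -75, "y": -85, "z": -170, "rx": 0, "ry": 0, "rz": 0},
    {"x": -75, "y": -85, "z": -170, "rx": 0, "ry": 0, "rz": 0},
    {"x": -75, "y": -85, "z": -170, "rx": 0, "ry": 0, "rz": 0},
    {"x": -75, "y": -85, "z": -170, "rx": 0, "ry": 0, "rz": 0}
  ],
  "hand": 22
}}

```text
time: 31.3
tool_pos: [0.4765, 0.1911, 0.2984]
tool_rot: [3.139, -0.001, 1.727]
contact_force: [1.1, 0.6, -0.1]
opening: 0.0222
grip_force: 0.0
```

```bash
python3 - <<'E'
from h import *
ps=[read_camera(n) for n in("side","wrist","top")]
a=np.radians(9); ex=np.array([np.cos(a),np.sin(a),0]); ey=np.array([-ex[1],ex[0],0])
for p in ps:
    for q in("bangle_medium","handle","mirror","tin"):
        for d in mark_of(p,q)[:5]:
            P=np.array(d["point"])
            if P[1]>.1: print(p["shot"],q,P.round(4),"ex",(P@ex).round(4),"ey",(P@ey).round(4),round(d["confidence"],2),proj(p,P))
p=ps[1]; hsv=cv2.cvtColor(p["pixels"],cv2.COLOR_BGR2HSV); m=((hsv[...,0]>50)&(hsv[...,0]<90)&(hsv[...,1]>80)).astype(np.uint8); m[235:]=0
n,l,st,c=cv2.connectedComponentsWithStats(m); print([tuple(x) for x in st[1:] if x[4]>40])
def ext(e1,e2):
    th=np.linspace(0,2*np.pi,120); P=np.concatenate([(e1+w)*ex+e2*ey+np.outer(.034*np.cos(th),ey)+np.outer(.034*np.sin(th)+.056,[0,0,1]) for w in(-.005,.005)])
    q=cv2.projectPoints(P,np.array(p["rvec"]),np.array(p["tvec"]),np.array(p["K"]),None)[0][:,0]; return np.r_[q.min(0),q.max(0)-q.min(0)].round(0)
for e in(.585,.631,.654): print("expect",ext(e,.1675))
print(observe()["time"],tool()[:2]); go([0.4706,0.1920,0.1355],a+np.pi/2)
E
```

```text
25 bangle_medium [0.5521 0.2558 0.0538] ex 0.5853 ey 0.1663 0.46 [237. 181.]
25 handle [0.4692 0.1935 0.0837] ex 0.4937 ey 0.1177 0.74 [205. 186.]
25 mirror [0.6075 0.17   0.0222] ex 0.6266 ey 0.0729 0.64 [266. 206.]
25 tin [0.7429 0.2893 0.1152] ex 0.779 ey 0.1695 0.87 [306. 144.]
26 bangle_medium [0.5515 0.2553 0.0559] ex 0.5846 ey 0.1659 0.66 [359. 147.]
26 bangle_medium [0.608  0.1679 0.0123] ex 0.6268 ey 0.0707 0.42 [378. 221.]
26 handle [0.4706 0.1961 0.0878] ex 0.4955 ey 0.1201 0.75 [275. 196.]
26 handle [0.5526 0.2547 0.0533] ex 0.5856 ey 0.1651 0.35 [359. 148.]
26 mirror [0.612  0.1659 0.0118] ex 0.6304 ey 0.0681 0.87 [381. 223.]
26 mirror [0.5546 0.2625 0.0221] ex 0.5888 ey 0.1725 0.64 [356. 140.]
27 bangle_medium [0.5565 0.2597 0.0504] ex 0.5903 ey 0.1694 0.61 [161. 221.]
27 handle [0.4679 0.1891 0.0924] ex 0.4917 ey 0.1136 0.91 [186. 261.]
27 mirror [0.6134 0.1693 0.0188] ex 0.6323 ey 0.0713 0.62 [205. 199.]
27 tin [0.7433 0.293  0.1198] ex 0.78 ey 0.1731 0.97 [141. 130.]
[(np.int32(348), np.int32(112), np.int32(24), np.int32(64), np.int32(1018)), (np.int32(389), np.int32(113), np.int32(55), np.int32(64), np.int32(1734))]
expect [347. 112.  26.  66.]
expect [387. 112.  35.  66.]
expect [406. 112.  40.  66.]
32.05 (array([0.47607654, 0.19097644, 0.29724257]), array([ 3.14151455e+00, -8.74215579e-05,  1.72785953e+00]))
shift mm [  1.9  -5.3 161.7] rot deg [ 0.   -0.01 -0.  ]
```

The ring stands where expected (mask box matches within 2 px) and the kept rings and mirror are in place. Now to the handle, and shut the drawer.

Call:
{"name": "arm_command", "arguments": {
  "series": [
    {"x": 2, "y": -5, "z": 20, "rx": 0, "ry": 0, "rz": 0},
    {"x": 2, "y": -5, "z": 55, "rx": 0, "ry": 0, "rz": 0},
    {"x": 2, "y": -5, "z": 85, "rx": 0, "ry": 0, "rz": 0},
    {"x": 2, "y": -5, "z": 110, "rx": 0, "ry": 0, "rz": 0},
    {"x": 2, "y": -5, "z": 130, "rx": 0, "ry": 0, "rz": 0},
    {"x": 2, "y": -5, "z": 145, "rx": 0, "ry": 0, "rz": 0},
    {"x": 2, "y": -5, "z": 155, "rx": 0, "ry": 0, "rz": 0},
    {"x": 2, "y": -5, "z": 162, "rx": 0, "ry": 0, "rz": 0},
    {"x": 2, "y": -5, "z": 162, "rx": 0, "ry": 0, "rz": 0},
    {"x": 2, "y": -5, "z": 162, "rx": 0, "ry": 0, "rz": 0}
  ],
  "hand": 30
}}

```text
time: 33.05
tool_pos: [0.4712, 0.1923, 0.1358]
tool_rot: [3.141, -0.0, 1.728]
contact_force: [-0.1, -0.1, 0.6]
opening: 0.0302
grip_force: 0.0
```

Call:
{"name": "arm_command", "arguments": {
  "series": [
    {"x": 0, "y": 0, "z": 0, "rx": 0, "ry": 0, "rz": 0},
    {"x": 0, "y": 0, "z": 0, "rx": 0, "ry": 0, "rz": 0},
    {"x": 0, "y": 0, "z": 0, "rx": 0, "ry": 0, "rz": 0},
    {"x": 0, "y": 0, "z": 0, "rx": 0, "ry": 0, "rz": 0},
    {"x": 0, "y": 0, "z": 0, "rx": 0, "ry": 0, "rz": 0},
    {"x": 0, "y": 0, "z": 0, "rx": 0, "ry": 0, "rz": 0}
  ],
  "hand": 5,
  "squeeze": 25
}}

```text
time: 33.65
tool_pos: [0.4709, 0.1922, 0.1356]
tool_rot: [3.141, -0.0, 1.728]
contact_force: [-2.3, -0.9, 4.9]
opening: 0.0087
grip_force: 25.0
```

Call:
{"name": "arm_command", "arguments": {
  "series": [
    {"x": 0, "y": 2, "z": 0, "rx": 0, "ry": 0, "rz": 0},
    {"x": 0, "y": 6, "z": 0, "rx": 0, "ry": 0, "rz": 0},
    {"x": 0, "y": 12, "z": 0, "rx": 0, "ry": 0, "rz": 0},
    {"x": 0, "y": 19, "z": 0, "rx": 0, "ry": 0, "rz": 0},
    {"x": 0, "y": 27, "z": 0, "rx": 0, "ry": 0, "rz": 0},
    {"x": 0, "y": 35, "z": 0, "rx": 0, "ry": 0, "rz": 0},
    {"x": 0, "y": 43, "z": 0, "rx": 0, "ry": 0, "rz": 0},
    {"x": 0, "y": 51, "z": 0, "rx": 0, "ry": 0, "rz": 0},
    {"x": 0, "y": 59, "z": 0, "rx": 0, "ry": 0, "rz": 0},
    {"x": 0, "y": 67, "z": 0, "rx": 0, "ry": 0, "rz": 0},
    {"x": 0, "y": 75, "z": 0, "rx": 0, "ry": 0, "rz": 0},
    {"x": 0, "y": 83, "z": 0, "rx": 0, "ry": 0, "rz": 0},
    {"x": 0, "y": 91, "z": 0, "rx": 0, "ry": 0, "rz": 0},
    {"x": 0, "y": 99, "z": 0, "rx": 0, "ry": 0, "rz": 0},
    {"x": 0, "y": 106, "z": 0, "rx": 0, "ry": 0, "rz": 0},
    {"x": 0, "y": 112, "z": 0, "rx": 0, "ry": 0, "rz": 0},
    {"x": 0, "y": 117, "z": 0, "rx": 0, "ry": 0, "rz": 0},
    {"x": 0, "y": 121, "z": 0, "rx": 0, "ry": 0, "rz": 0},
    {"x": 0, "y": 123, "z": 0, "rx": 0, "ry": 0, "rz": 0},
    {"x": 0, "y": 123, "z": 0, "rx": 0, "ry": 0, "rz": 0}
  ]
}}

```text
time: 35.65
tool_pos: [0.593, 0.2104, 0.1356]
tool_rot: [3.141, 0.002, 1.728]
contact_force: [-0.0, -4.6, 5.1]
opening: 0.0093
grip_force: 25.0
```

Call:
{"name": "arm_command", "arguments": {
  "series": [
    {"x": 0, "y": 1.5, "z": 0, "rx": 0, "ry": 0, "rz": 0},
    {"x": 0, "y": 3, "z": 0, "rx": 0, "ry": 0, "rz": 0},
    {"x": 0, "y": 4, "z": 0, "rx": 0, "ry": 0, "rz": 0},
    {"x": 0, "y": 4, "z": 0, "rx": 0, "ry": 0, "rz": 0}
  ]
}}

```text
time: 36.05
tool_pos: [0.5966, 0.211, 0.1356]
tool_rot: [3.141, 0.002, 1.728]
contact_force: [-0.3, -5.3, 4.8]
opening: 0.0091
grip_force: 25.0
```

Call:
{"name": "arm_command", "arguments": {
  "series": [
    {"x": 0, "y": 1, "z": 0, "rx": 0, "ry": 0, "rz": 0},
    {"x": 0, "y": 1.5, "z": 0, "rx": 0, "ry": 0, "rz": 0},
    {"x": 0, "y": 1.5, "z": 0, "rx": 0, "ry": 0, "rz": 0}
  ]
}}

```text
time: 36.35
tool_pos: [0.5972, 0.2111, 0.1356]
tool_rot: [-3.14, 0.002, 1.728]
contact_force: [-3.7, -7.3, 7.6]
opening: 0.009
grip_force: 25.0
```

Call:
{"name": "arm_command", "arguments": {
  "series": [
    {"x": 0, "y": 1, "z": 0, "rx": 0, "ry": 0, "rz": 0},
    {"x": 0, "y": 1.5, "z": 0, "rx": 0, "ry": 0, "rz": 0},
    {"x": 0, "y": 1.5, "z": 0, "rx": 0, "ry": 0, "rz": 0}
  ]
}}

```text
time: 36.65
tool_pos: [0.5974, 0.2111, 0.1355]
tool_rot: [-3.136, 0.002, 1.728]
contact_force: [-9.8, -7.5, 10.8]
opening: 0.0091
grip_force: 25.0
```

At its stop (push force rising, no motion). Release and withdraw.

Call:
{"name": "arm_command", "arguments": {
  "series": [
    {"x": 0, "y": 0, "z": 0, "rx": 0, "ry": 0, "rz": 0},
    {"x": 0, "y": 0, "z": 0, "rx": 0, "ry": 0, "rz": 0},
    {"x": 0, "y": -2, "z": 0, "rx": 0, "ry": 0, "rz": 0},
    {"x": 0, "y": -2, "z": 0, "rx": 0, "ry": 0, "rz": 0},
    {"x": 0, "y": -2, "z": -5, "rx": 0, "ry": 0, "rz": 0},
    {"x": 0, "y": -2, "z": -20, "rx": 0, "ry": 0, "rz": 0},
    {"x": 0, "y": -2, "z": -45, "rx": 0, "ry": 0, "rz": 0},
    {"x": 0, "y": -2, "z": -80, "rx": 0, "ry": 0, "rz": 0},
    {"x": 0, "y": -2, "z": -120, "rx": 0, "ry": 0, "rz": 0},
    {"x": 0, "y": -40, "z": -160, "rx": 0, "ry": 0, "rz": 0},
    {"x": 0, "y": -60, "z": -190, "rx": 0, "ry": 0, "rz": 0},
    {"x": 0, "y": -60, "z": -190, "rx": 0, "ry": 0, "rz": 0},
    {"x": 0, "y": -60, "z": -190, "rx": 0, "ry": 0, "rz": 0}
  ],
  "hand": 30
}}

```text
time: 37.95
tool_pos: [0.5399, 0.2033, 0.3266]
tool_rot: [3.139, -0.0, 1.728]
contact_force: [0.5, -0.0, -0.1]
opening: 0.0299
grip_force: 0.0
```

```bash
python3 - <<'E'
from h import *
ps=[read_camera(n) for n in("side","wrist","top")]
a=np.radians(9); ex=np.array([np.cos(a),np.sin(a),0]); ey=np.array([-ex[1],ex[0],0])
print("shut handle should be ex",np.array([.5972,.2111])@ex[:2])
for p in ps:
    for q in("handle","bangle_large","bangle_small","tin","bangle_medium"):
        for d in mark_of(p,q)[:1]:
            P=np.array(d["point"]); print(p["shot"],q,P.round(4),"ex",(P@ex).round(4),round(d["confidence"],2))
print(observe()["time"],observe()["opening"],tool()[0])
E
```

```text
shut handle should be ex 0.6228707925734089
28 handle [0.5991 0.2116 0.0881] ex 0.6248 0.57
28 bangle_large [ 0.5613 -0.1619  0.1241] ex 0.5291 0.96
28 bangle_small [ 0.5803 -0.2477  0.1386] ex 0.5344 0.55
28 tin [0.7422 0.2902 0.1162] ex 0.7785 0.86
28 bangle_medium [ 0.7581 -0.1851  0.003 ] ex 0.7198 0.85
29 handle [0.5984 0.2122 0.0868] ex 0.6242 0.66
29 tin [0.7459 0.2911 0.1174] ex 0.7823 0.8
30 handle [0.5944 0.2095 0.0936] ex 0.6199 0.7
30 bangle_large [ 0.5663 -0.1621  0.1229] ex 0.534 0.65
30 bangle_small [ 0.5757 -0.2497  0.1382] ex 0.5296 0.65
30 tin [0.7452 0.2919 0.1152] ex 0.7817 0.77
30 bangle_medium [ 0.7599 -0.1811  0.0085] ex 0.7222 0.77
38.85 0.030158344347723604 [0.53993835 0.20315086 0.32528138]
```

The drawer is shut and everything else is in place. Handing in.

```bash
python3 -c "
from cell import *
print(hand_in())"
```

```text
the job is handed in; nothing more can be done
None
```

The medium bangle stands in the front slot, the drawer is shut and the job was handed in at about 39 s, with two slips: on a first failed lift the ring caught on the wire and dropped back onto its hook before the second lift worked, and I viewed 11 pictures, one over the limit of 10.

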